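# Show the washer's lint-filter cassette to the video-call camera

## Robot

A 6-joint arm with a two-finger parallel gripper is mounted at the origin on the work surface. World frame = base frame: x ahead of the robot, y to its left, z up, the work surface at z = 0. Lengths are in m, angles in rad, forces in N, time in s.
With the tool pointing down it reaches from about 0.25 to 0.8 m from the base axis. Payload 8.5 kg.
Tool frame: the origin (TCP) lies at the very end of the fingers, on their centre line; the grasp point (between the pads) lies 19 mm behind it (ctrl.grasp_offset is the distance from the TCP to the grasp point, in m); z points along the fingers, y is the line along which they close (so a half turn about z gives the same grasp; the last joint's range is limited). The gripper opens to 85 mm and grips with 20 to 120 N. Pads are 22 mm wide; open, the fingers measure 114 mm over their backs; the gripper's body (76 mm by 85 mm) begins 54 mm behind the grasp point. The pads swing forward as they close: fully open they stand 13 mm farther back than shut.
Start: joints at [1.181, 0.238, -0.013, 1.319, 0, 1.571], TCP at [0.199, 0.486, 0.231] pointing down, gripper open.
Joint ranges: [-2.66, 2.66], [-1.03, 1.9], [-1.14, 1.46], [-1.82, 2.27], [-1.45, 1.34], [-3.14, 3.14]. Speed limits (rad/s): [2.22, 2.22, 2.79, 3.14, 3.14, 3.14].

## Interface

Orientations are given as a unit quaternion [x, y, z, w].
In Python, from bench import ctrl, camera gives the robot as it stands.
- The arm moves only by the tool send_rows, never from a script. Its argument "deltas" is a list of rows, each a list of 5 numbers: the closure, from 0 (fully open) to 1 (shut), then the shift along the tool's x, y, z normalised to -1 to 1, where 1 is 150 mm, then the turn about the tool's z normalised to -1 to 1, where 1 is 90 degrees. A call has exactly 10 rows; each row is the pose to reach, as a shift and turn from the pose commanded when the call began, along the tool's axes at that moment; what a row does not reach only later rows make up. A row lasts 1/10 s, in which the tool goes at most 50 mm and 8.59 degrees, less where a joint would pass 70% of its speed; a pose out of reach is approached as far as the arm can. A call with a number of a shift or a turn outside -1 to 1 is refused whole. A call with a gripper value outside its range is refused whole. The fingers move at their own pace and stop on an object; "grip_force" is the grip in N (left out, the last holds). Time passes only in rows, so rows that repeat a pose let the fingers close, or fill a call up. It gives the time, the measured TCP pose, the force, the opening and the grip force at its end, in the units of the state.
- ctrl.state(): the state, without advancing time (a new reading comes with each control period).
- camera(name): name is "scene" or "top"; returns a dict with "img" (480x640x3 uint8, red, green, blue), "camera_matrix" (3x3 intrinsics, pixels), "eye" and "rotation" of the camera in the world. Camera axes: x right, y up, looking along -z (the intrinsics and any distortion apply to the point x, -y, -z); pixel columns grow to the right and rows downward; lengths in m; the calibration is good to about 2 mm. A picture is of the moment at which its call begins. There is no depth.
- ctrl.hand_in(): hands the job in; it is judged then, once.
The state is a dict: "time_s": time; "qpos": joint angles; "qvel": joint speeds; "joint_torque": joint torques, N m; "tcp_pos": TCP position; "ee_rot": TCP orientation; "ft_force": force on the tool from outside, world axes, zero at the start; "moment": the same for the moment, N m; "finger_gap": finger opening in m; "grip_force": force on a finger pad.
Only numpy, scipy, OpenCV 4.12 (cv2) and the standard library are available. Lean on these libraries where they do the work, as an engineer would, in place of code of your own. Each camera call takes 0.05 s, during which the arm holds its last target. There are 200 camera calls.

## Task

The washing-machine technician is on a video call and wants to see the lint filter. Turn the little cube camera on its panning head until its pointer reads zero, then lift the filter cassette out of the steel peg basket and hold it up still in front of the lens: upright, mesh side squarely facing the lens, the middle of the mesh level with the lens and straight ahead of it, about 15 cm away. Finish while still holding it there in the air, with the camera still at zero, and leave the jar, scraper, brush and stacked containers where they are.

Things in the scene. Friction and masses are not known exactly. Their poses are not given: they have to be found in the camera images.
- camera_pan (a joint): Angle of the camera on its panning head, rad. 0: the white pointer bar on the turning plate under the lens meets the one long white mark (zero) of the fixed scale ring; short marks are 15 degrees apart. Grows counter-clockwise seen from above; starts 0.6 to 1.3; stops at +-1.7. Friction (0.05 N m) keeps it where it is left. Vertical axis through camera_center.
- camera_center (a point): Centre of the grey cube camera, on its vertical turning axis, 0.17 to 0.23 m above the worktop. Cube 36 mm deep (x), 38 wide (y), 38 high; its flat +y and -y sides are free to grip from above. The lens looks along -x. The turning plate (47 mm across) begins 23 mm below this point, the fixed scale ring (68 mm across) 29 mm below.
- lens (a point): Centre of the camera's round front lens (27 mm across), 22 mm in front of camera_center. The lens looks along the -x axis of this point; y is level, z up. Turns with the camera.
- cassette_center (a point): Centre of the filter's frame: white plastic, 100 mm wide (y), 80 high (z), 24 deep (x); foot flange 32 mm deep. The mesh side (black mesh, white grid) looks along -x, its face 12 mm before this point; the +x side is closed, with two ribs. The pull tab, on top in the middle, is 12 mm thick (x), 44 wide (y), from 40 to 74 mm above this point. Stands loose and upright in the basket. 0.09 to 0.15 kg.
- basket: Square steel wire basket for clothes-pegs, 200 x 200 mm, walls 50 mm high, floor 4 mm thick; fixed. Origin at the centre of its underside. Holds the cassette, its mesh side turned roughly away from the robot, and three loose wooden pegs (72 mm long, 10 high), which may be touched.
- cassette: The filter cassette; origin in the middle of its underside, 40 mm below cassette_center, same axes.
- stand: The camera's heavy round foot (120 mm across) and lower column, fixed; a telescopic tube carries the panning head at a height that differs each time and need not be touched. Origin at the centre of the underside, on the turning axis; its -x axis is where the lens looks at zero, towards the robot's side.
- jar_center (a point): Middle of the clear round jar with white twist cap, 72 mm across, 108 mm high. Not to be disturbed.
- scraper_center (a point): Near the middle of the flat orange silicone scraper, about 230 mm long along its x axis, 52 mm wide, 14 mm high, lying. Not to be disturbed.
- brush_center (a point): Middle of the black scrub brush with bow handle, 140 mm long along its x axis, 52 mm wide, 80 mm high. Not to be disturbed.
- tiers_center (a point): Middle of the two stacked round white containers, 126 mm across, 132 mm high. Not to be disturbed.
Mind the look-alikes: they are no part of the job. Of the things that look like the stand, the larger one is meant. What is shaped like the cassette but blue is not meant.

How it is judged:
On the way, in this order (a step that is already met when the one before it is completed fails the run):
1. the camera's pointer reads zero and the fingers have let go of it (value of joint camera_pan between -0.09 and 0.09 rad and contact force between the fingers and stand below 0.1 N), for 0.2 s.
2. the cassette is lifted out of the basket in the fingers (contact force between the fingers and cassette above 1 N and contact force between cassette and basket below 0.05 N and height (world z) of cassette_center above 0.1 m), for 0.2 s.
At the end, for the whole second after the job is handed in: Camera within 0.09 rad of zero and untouched; only the fingers hold the cassette, still in the air: mesh face 12 to 18 cm from the lens, its centre within 20 mm of the lens axis sideways and in height, mesh towards the lens within 0.2 rad, upright within 0.15 rad (all of step 1 and x of cassette_center in the frame of lens between -0.192 and -0.132 m and y of cassette_center in the frame of lens between -0.02 and 0.02 m and z of cassette_center in the frame of lens between -0.02 and 0.02 m and x of lens in the frame of cassette_center below -0.1 m and angle between the x axis of cassette_center and the x axis of lens, either way round below 0.2 rad and angle between cassette_center's own z axis and vertical below 0.15 rad and linear speed of cassette below 0.02 m/s and angular speed of cassette below 0.2 rad/s and contact force between the fingers and cassette above 1 N and contact force between cassette and stand below 0.05 N and contact force between cassette and basket below 0.05 N and contact force between the arm and stand below 0.1 N); the arm keeps its last pose, push and grip.
It fails at once if the jar, scraper, brush or stacked containers are moved by more than 3 cm (distance of any of jar_center, scraper_center, brush_center, tiers_center from where it was at the start of the episode above 0.03 m).
It also fails if it takes over 48 s, if anything falls off the work surface, if the arm or the gripper's body presses on something with over 40 N, if the wrist force passes 120 N, or if a joint passes its speed limit or range.

## Working session

There is one attempt and no reset: what is moved stays moved. The work goes in short steps, Python scripts to look and compute and a tool call to move; the robot and the scene stay as the last step left them, time stands still between calls to the robot, and variables do not carry over. Pictures are saved under pics/ and viewed, at most 10 in all, crops included, and the job is handed in when it is done.

Besides the shell and the picture viewer there is one more tool, called after ">>>" in YAML: its name, and indented under it one key for each argument. send_rows: Moves the arm, as the interface text tells. Its arguments: {"type":"object","properties":{"deltas":{"type":"array"},"grip_force":{"type":"number"}},"required":["deltas"]}

```bash
mkdir -p pics; ls
python3 - <<'E'
from bench import ctrl, camera
import cv2, numpy as np, pickle
d={n:camera(n) for n in("scene","top")}
pickle.dump(d,open("v0.pkl","wb"))
for n in d:
    cv2.imwrite(f"pics/{n}0.png",d[n]["img"][:,:,::-1]); print(n,d[n]["camera_matrix"],d[n]["eye"],d[n]["rotation"],[k for k in d[n]])
s=ctrl.state();print(s["time_s"],s["tcp_pos"],s["ee_rot"],s["finger_gap"])
E
```

```text
pics
scene [[477.05715945   0.         314.07590485]
 [  0.         477.05715945 226.72416711]
 [  0.           0.           1.        ]] [1.1238188  0.41372752 0.79330909] [0.19193181 0.32130325 0.80272549 0.46428245] ['img', 'camera_matrix', 'eye', 'rotation']
top [[607.89065877   0.         315.43229092]
 [  0.         607.89065877 242.10481392]
 [  0.           0.           1.        ]] [0.4099638  0.0914278  1.31178673] [-0.0495138   0.05112971  0.70874573 -0.70186439] ['img', 'camera_matrix', 'eye', 'rotation']
0.1 [0.19937899 0.4852797  0.23073928] [ 1.93681660e-01  9.81064214e-01 -6.37116560e-04 -1.26432186e-04] 0.08560293518445443
```

View pics/scene0.png

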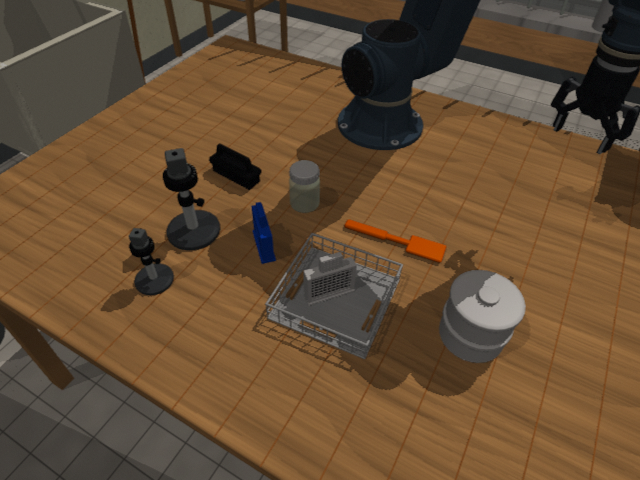

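View pics/top0.png

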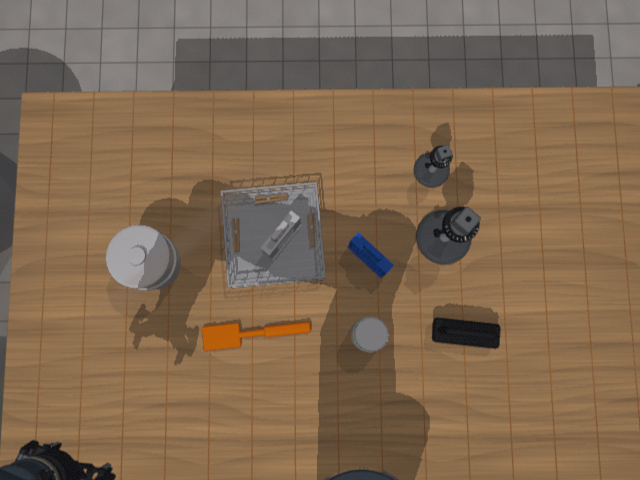

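Candidates: for the stand, the large one at scene (180,175) / top (460,223) and the small one at scene (145,240) / top (440,157). For the cassette, the white one in the basket at scene (330,275) / top (282,232) and the blue one at scene (262,235) / top (370,255). I choose the large stand and the white cassette, and check them in a close crop.

```bash
cat > h.py <<'E'
import numpy as np, cv2, pickle
from scipy.spatial.transform import Rotation as R
def ray(c,uv):
    K=c["camera_matrix"]; u,v=uv
    d=np.array([(u-K[0,2])/K[0,0],-(v-K[1,2])/K[1,1],-1.])
    return np.array(c["eye"]),R.from_quat(c["rotation"]).apply(d)
def plane(c,uv,z):
    e,d=ray(c,uv); return e+d*(z-e[2])/d[2]
def tri(a,ua,b,ub):
    e,d=ray(a,ua); f,g=ray(b,ub)
    s,t=np.linalg.lstsq(np.c_[d,-g],f-e,rcond=None)[0]
    p,q=e+s*d,f+t*g; return (p+q)/2,np.linalg.norm(p-q)
def proj(c,P):
    K=c["camera_matrix"]; p=R.from_quat(c["rotation"]).inv().apply(np.atleast_2d(P)-c["eye"])
    return np.c_[K[0,0]*p[:,0]/-p[:,2]+K[0,2],K[1,1]*-p[:,1]/-p[:,2]+K[1,2]]
def crop(c,x,y,w,h,k):
    return cv2.resize(c["img"][y:y+h,x:x+w,::-1],None,fx=k,fy=k,interpolation=cv2.INTER_CUBIC)
E
python3 - <<'E'
from h import *
d=pickle.load(open("v0.pkl","rb"));s,t=d["scene"],d["top"]
A=np.hstack([crop(t,430,195,66,50,6),crop(s,145,140,66,50,6)])
B=np.hstack([crop(t,244,200,66,50,6),crop(s,290,245,88,66.67.__int__(),4.5)[:300,:396]])
cv2.imwrite("pics/c1.png",np.vstack([A[:, :792],B]))
print(A.shape,B.shape)
# stand foot circle: dark blobs in both
print("foot top on z~0.01",plane(t,(443,237),.012),plane(s,(194,229),.012))
print("head",tri(t,(465,216),s,(176,155)))
print("tab",tri(t,(290,222),s,(330,262)))
E
```

```text
Traceback (most recent call last):
ValueError: all the input array dimensions except for the concatenation axis must match exactly, but along dimension 0, the array at index 0 has size 300 and the array at index 1 has size 297
```

Run:
```python
from h import *
d=pickle.load(open("v0.pkl","rb"));s,t=d["scene"],d["top"]
A=np.hstack([crop(t,430,195,66,50,6),crop(s,145,140,66,50,6)])
B=np.hstack([crop(t,249,205,66,50,6),crop(s,298,250,66,50,6)])
cv2.imwrite("pics/c1.png",np.vstack([A,B]))
print("foot top on z~0.01",plane(t,(443,237),.012),plane(s,(194,229),.012))
print("head",tri(t,(465,216),s,(176,155)))
print("tab",tri(t,(290,222),s,(330,262)))
```

```text
foot top on z~0.01 [ 0.60486234 -0.18855366  0.012     ] [ 0.60819551 -0.1833706   0.012     ]
head (array([ 0.61029974, -0.18304862,  0.2222042 ]), np.float64(0.004414972365165505))
tab (array([0.61783251, 0.151148  , 0.11041381]), np.float64(0.027814587770148624))
```

View pics/c1.png

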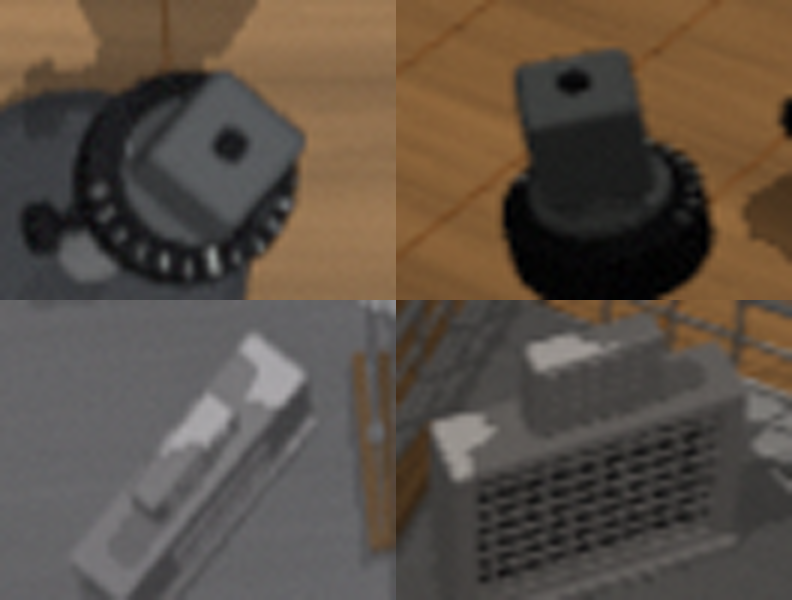

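Run:
```python
from h import *
from bench import ctrl
d=pickle.load(open("v0.pkl","rb"));s,t=d["scene"],d["top"]
dot,g=tri(t,(430+232/6,195+146/6),s,(145+177/6,140+80/6)); print("dot",dot,g)
zt=dot[2]; 
q=lambda o,p:(o[0]+p[0]/6,o[1]+p[1]/6)
C=np.array([plane(t,q((430,195),p),zt) for p in[(222,72),(304,140),(232,222),(150,152)]])
print("cube corners",C.mean(0),np.linalg.norm(np.roll(C,-1,0)-C,axis=1))
e=C[1]-C[0]; f=C[2]-C[1]; print("edge yaw",np.degrees([np.arctan2(e[1],e[0]),np.arctan2(f[1],f[0])]))
zr=zt-.019-.029
g=cv2.cvtColor(t["img"],cv2.COLOR_RGB2GRAY)
sub=cv2.resize(g[195:250,430:496],None,fx=6,fy=6,interpolation=cv2.INTER_CUBIC)
m=(sub>95).astype(np.uint8); n,l,st,ce=cv2.connectedComponentsWithStats(m)
for i in range(1,n):
    if 4<st[i,4]<1500:
        P=plane(t,q((430,195),ce[i]),zr)-dot
        r=np.hypot(P[0],P[1])
        if .02<r<.04: print(st[i,4],st[i,2:4],ce[i].round(),"r %.4f ang %.1f"%(r,np.degrees(np.arctan2(P[1],P[0]))%360))
# cassette
o=(249,205);oc=lambda p:(o[0]+p[0]/6,o[1]+(p[1]-300)/6)
F=np.array([plane(t,oc(p),.084) for p in[(253,333),(308,376),(75,560)]])
T=np.array([plane(t,oc(p),.118) for p in[(207,396),(240,412),(135,490)]])
for n,X in(("frame",F),("tab",T)):
    a=X[0]-X[1];b=X[0]-X[2]
    print(n,"mid",(X[1]+X[2])/2,np.linalg.norm(a),np.linalg.norm(b),np.degrees([np.arctan2(a[1],a[0]),np.arctan2(b[1],b[0])]))
S=ctrl.state();M=R.from_quat(S["ee_rot"]).as_matrix();print(M.round(3),S["tcp_pos"])
```

```text
dot [ 0.60508362 -0.19088741  0.21956296] 0.0026481193096785263
cube corners [ 0.6057945  -0.19048403  0.21956296] [0.03210655 0.03406096 0.03239574 0.03367868]
edge yaw [-131.5926419   137.35150955]
30 [7 6] [285. 205.] r 0.0310 ang 252.0
208 [11 25] [213. 260.] r 0.0278 ang 192.1
46 [ 6 10] [164. 262.] r 0.0291 ang 160.8
frame mid [0.60564279 0.15797816 0.084     ] 0.024102615177147284 0.0987676311043034 [ 51.05815471 -37.96378187]
tab mid [0.60585143 0.15756587 0.118     ] 0.01224815780427668 0.039438604756129744 [ 63.31958576 -37.31578571]
[[-0.925  0.38  -0.   ]
 [ 0.38   0.925 -0.001]
 [ 0.    -0.001 -1.   ]] [0.19937899 0.4852797  0.23073928]
```

The crop shows the grey cube of the larger stand, with its top dot at top (468.7,219.5) and the long zero mark at (465.5,238.3). The white cassette's mesh faces the scene camera. Both choices hold up. The numbers are consistent: the cube is about 33 mm bevelled, the frame 24x99 mm, and the pan is about 36° (zero direction 192°). Next I move above the camera.

>>> send_rows:
  deltas:
    - [0,-0.1,-0.075,-0.04,0]
    - [0,-0.2,-0.15,-0.08,0]
    - [0,-0.3,-0.225,-0.12,0]
    - [0,-0.4,-0.3,-0.16,0]
    - [0,-0.5,-0.375,-0.2,0]
    - [0,-0.6,-0.45,-0.24,0]
    - [0,-0.7,-0.525,-0.28,0]
    - [0,-0.8,-0.6,-0.32,0]
    - [0,-0.9,-0.675,-0.36,0]
    - [0,-1,-0.75,-0.4,0]

```text
time_s: 1.1
tcp_pos: [0.2958, 0.3229, 0.2917]
ee_rot: [0.194, 0.981, -0.0, 0.0]
ft_force: [-0.5, 0.1, 0.4]
finger_gap: 0.0857
grip_force: 0.0
```

>>> send_rows:
  deltas:
    - [0,-0.1,-0.075,0,0]
    - [0,-0.2,-0.15,0,0]
    - [0,-0.3,-0.225,0,0]
    - [0,-0.4,-0.3,0,0]
    - [0,-0.5,-0.375,0,0]
    - [0,-0.6,-0.45,0,0]
    - [0,-0.7,-0.525,0,0]
    - [0,-0.8,-0.6,0,0]
    - [0,-0.9,-0.675,0,0]
    - [0,-1,-0.75,0,0]

```text
time_s: 2.1
tcp_pos: [0.3914, 0.1619, 0.2915]
ee_rot: [0.194, 0.981, -0.0, -0.0]
ft_force: [-0.2, 0.5, -0.5]
finger_gap: 0.0854
grip_force: 0.0
```

>>> send_rows:
  deltas:
    - [0,-0.1,-0.075,0,0]
    - [0,-0.2,-0.15,0,0]
    - [0,-0.3,-0.225,0,0]
    - [0,-0.4,-0.3,0,0]
    - [0,-0.5,-0.375,0,0]
    - [0,-0.6,-0.45,0,0]
    - [0,-0.7,-0.525,0,0]
    - [0,-0.8,-0.6,0,0]
    - [0,-0.9,-0.675,0,0]
    - [0,-1,-0.75,0,0]

```text
time_s: 3.1
tcp_pos: [0.4871, 0.001, 0.2915]
ee_rot: [0.194, 0.981, -0.0, -0.0]
ft_force: [0.2, -0.1, 0.2]
finger_gap: 0.0855
grip_force: 0.0
```

>>> send_rows:
  deltas:
    - [0,-0.1,-0.075,0,0.095]
    - [0,-0.2,-0.15,0,0.19]
    - [0,-0.3,-0.225,0,0.285]
    - [0,-0.4,-0.3,0,0.38]
    - [0,-0.5,-0.375,0,0.475]
    - [0,-0.6,-0.45,0,0.57]
    - [0,-0.7,-0.525,0,0.665]
    - [0,-0.8,-0.6,0,0.76]
    - [0,-0.9,-0.675,0,0.855]
    - [0,-1,-0.75,0,0.95]

```text
time_s: 4.1
tcp_pos: [0.583, -0.16, 0.2915]
ee_rot: [0.81, 0.586, -0.0, -0.0]
ft_force: [0.4, -0.4, 0.0]
finger_gap: 0.0855
grip_force: 0.0
```

```bash
cat >> h.py <<'E'
def goto(target,yaw):
    "print shift/turn (units) from the measured pose to target TCP with tool-y yaw (deg, mod 180)"
    from bench import ctrl
    S=ctrl.state();M=R.from_quat(S["ee_rot"]).as_matrix()
    y=np.degrees(np.arctan2(M[1,1],M[0,1])); t=-((yaw-y+90)%180-90)
    print("t",S["time_s"],"tcp",np.round(S["tcp_pos"],4),"yaw %.1f"%y,"q6 %.2f"%S["qpos"][5],"gap %.4f"%S["finger_gap"],"F",np.round(S["ft_force"],1))
    print("shift",(M.T@(np.array(target)-S["tcp_pos"])/.15).round(3),"turn %.3f"%(t/90))
E
python3 -c "
from h import *
goto([.6055,-.1907,.195],-42)"
```

```text
t 4.1 tcp [ 0.583  -0.16    0.2915] yaw -18.2 q6 1.62 gap 0.0855 F [ 0.4 -0.4  0. ]
shift [-0.147  0.207  0.643] turn 0.264
```

>>> send_rows:
  deltas:
    - [0,-0.05,0.07,0,0.088]
    - [0,-0.1,0.14,0,0.176]
    - [0,-0.147,0.207,0,0.264]
    - [0,-0.147,0.207,0.1,0.264]
    - [0,-0.147,0.207,0.2,0.264]
    - [0,-0.147,0.207,0.3,0.264]
    - [0,-0.147,0.207,0.4,0.264]
    - [0,-0.147,0.207,0.5,0.264]
    - [0,-0.147,0.207,0.6,0.264]
    - [0,-0.147,0.207,0.697,0.264]

```text
time_s: 5.1
tcp_pos: [0.6054, -0.1898, 0.1863]
ee_rot: [0.912, 0.41, -0.0, -0.0]
ft_force: [1.4, -0.2, -0.3]
finger_gap: 0.0854
grip_force: 0.0
```

Run:
```python
from h import *
from bench import camera
goto([.6055,-.1907,.187],-42)
s=camera("scene");t=camera("top")
cv2.imwrite("pics/c2.png",np.hstack([crop(t,430,195,66,50,6),crop(s,145,130,66,50,6)]))
```

```text
t 5.1 tcp [ 0.6054 -0.1898  0.1863] yaw -41.6 q6 1.99 gap 0.0854 F [ 1.4 -0.2 -0.3]
shift [-0.004  0.004 -0.004] turn 0.004
```

View pics/c2.png

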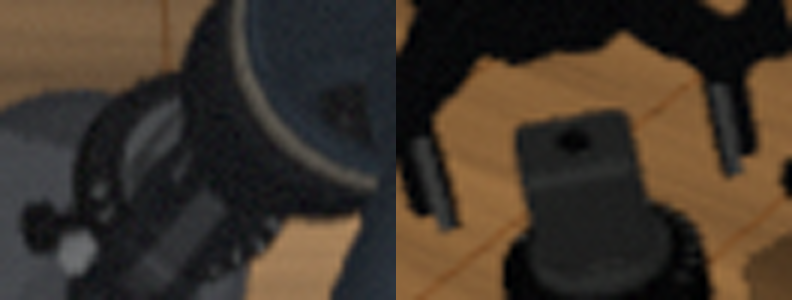

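The cube sits between the open fingers at crop (575,180), so I close.

>>> send_rows:
  deltas:
    - [0.3,0,0,0,0]
    - [0.4,0,0,0,0]
    - [0.5,0,0,0,0]
    - [0.6,0,0,0,0]
    - [0.7,0,0,0,0]
    - [0.8,0,0,0,0]
    - [0.9,0,0,0,0]
    - [0.9,0,0,0,0]
    - [0.9,0,0,0,0]
    - [0.9,0,0,0,0]
  grip_force: 25

```text
time_s: 6.2
tcp_pos: [0.6072, -0.1898, 0.1879]
ee_rot: [0.912, 0.41, 0.001, 0.001]
ft_force: [3.7, -3.4, 6.1]
finger_gap: 0.0375
grip_force: 29.6
```

>>> send_rows:
  deltas:
    - [0.9,0,0,0,0.05]
    - [0.9,0,0,0,0.1]
    - [0.9,0,0,0,0.15]
    - [0.9,0,0,0,0.2]
    - [0.9,0,0,0,0.25]
    - [0.9,0,0,0,0.3]
    - [0.9,0,0,0,0.35]
    - [0.9,0,0,0,0.4]
    - [0.9,0,0,0,0.4]
    - [0.9,0,0,0,0.4]

```text
time_s: 7.2
tcp_pos: [0.6075, -0.19, 0.1878]
ee_rot: [0.994, 0.108, 0.001, 0.001]
ft_force: [4.6, -4.3, 4.9]
finger_gap: 0.0374
grip_force: 29.6
```

>>> send_rows:
  deltas:
    - [0.4,0,0,0,0]
    - [0,0,0,0,0]
    - [0,0,0,0,0]
    - [0,0,0,0,0]
    - [0,0,0,0,0]
    - [0,0,0,-0.15,0]
    - [0,0,0,-0.3,0]
    - [0,0,0,-0.45,0]
    - [0,0,0,-0.6,0]
    - [0,0,0,-0.7,0]

```text
time_s: 8.2
tcp_pos: [0.6065, -0.1892, 0.2935]
ee_rot: [0.994, 0.108, 0.001, 0.0]
ft_force: [0.3, 0.5, 0.8]
finger_gap: 0.0854
grip_force: 0.0
```

```bash
python3 -c "
from h import *
goto([.606,.158,.2],52)"
```

```text
t 8.2 tcp [ 0.6065 -0.1892  0.2935] yaw -77.6 q6 2.62 gap 0.0854 F [0.3 0.5 0.8]
shift [ 0.494 -2.261  0.622] turn 0.560
```

>>> send_rows:
  deltas:
    - [0,0.02,-0.1,0,0]
    - [0,0.04,-0.2,0,0]
    - [0,0.06,-0.3,0,0]
    - [0,0.08,-0.4,0,0]
    - [0,0.1,-0.5,0,0]
    - [0,0.13,-0.6,0,0]
    - [0,0.16,-0.7,0,0]
    - [0,0.19,-0.8,0,0]
    - [0,0.22,-0.9,0,0]
    - [0,0.25,-1,0,0]

```text
time_s: 9.2
tcp_pos: [0.6108, -0.0333, 0.2917]
ee_rot: [0.994, 0.108, -0.0, 0.0]
ft_force: [-0.1, 0.2, -0.6]
finger_gap: 0.0853
grip_force: 0.0
```

>>> send_rows:
  deltas:
    - [0,0.02,-0.1,0,-0.095]
    - [0,0.04,-0.2,0,-0.19]
    - [0,0.06,-0.3,0,-0.285]
    - [0,0.08,-0.4,0,-0.38]
    - [0,0.1,-0.5,0,-0.475]
    - [0,0.13,-0.6,0,-0.57]
    - [0,0.16,-0.7,0,-0.665]
    - [0,0.19,-0.8,0,-0.76]
    - [0,0.22,-0.9,0,-0.855]
    - [0,0.25,-1,0,-0.95]

```text
time_s: 10.2
tcp_pos: [0.615, 0.1213, 0.2917]
ee_rot: [0.654, 0.756, -0.0, 0.0]
ft_force: [0.2, -0.5, -0.0]
finger_gap: 0.0855
grip_force: 0.0
```

Run:
```python
from h import *
from bench import camera
goto([.606,.158,.2],52)
s=camera("scene");t=camera("top")
pickle.dump({"scene":s,"top":t},open("v1.pkl","wb"))
cv2.imwrite("pics/c3.png",np.vstack([np.hstack([crop(t,430,195,66,50,6),crop(s,145,130,66,50,6)]),np.hstack([crop(t,230,190,99,75,4),crop(s,290,220,99,75,4)])]))
```

```text
t 10.2 tcp [0.615  0.1213 0.2917] yaw 8.3 q6 1.62 gap 0.0855 F [ 0.2 -0.5 -0. ]
shift [ 0.251 -0.024  0.611] turn -0.486
```

View pics/c3.png

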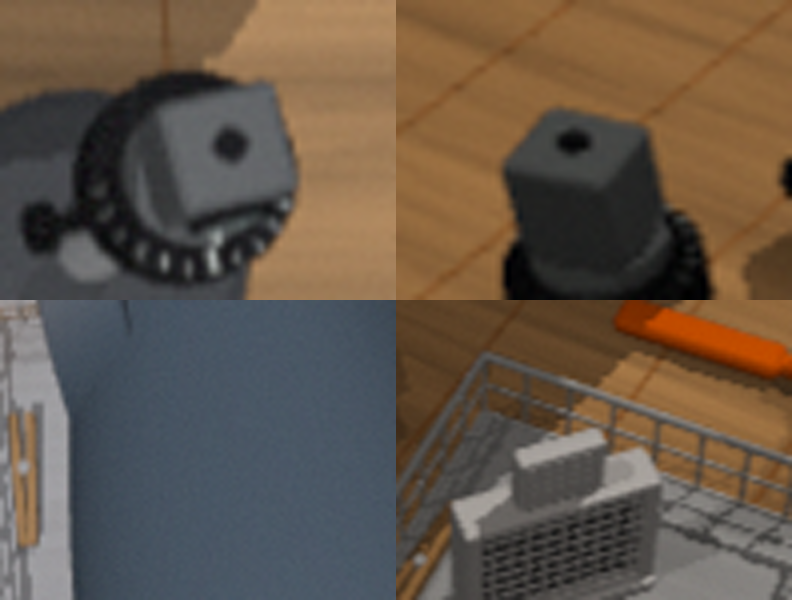

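The white pointer at crop (218,235) runs into the long mark at (213,260). The cassette is still upright with its mesh towards the scene camera. I check the angle numerically.

Run:
```python
from h import *
d=pickle.load(open("v1.pkl","rb"));t=d["top"];s=d["scene"]
g=cv2.cvtColor(t["img"],cv2.COLOR_RGB2GRAY)
sub=cv2.resize(g[195:250,430:496],None,fx=6,fy=6,interpolation=cv2.INTER_CUBIC)
ax=np.array([.6058,-.1905]);
for y in range(222,278,6):
    r=sub[y,195:235].astype(float);w=np.clip(r-r.min()-.5*np.ptp(r),0,None);x=195+(w*np.arange(40)).sum()/w.sum()
    for z in(.177,.1715):
        P=plane(t,(430+x/6,195+y/6),z)[:2]-ax; print(y,round(x),int(r.max()),z,"r %.4f ang %.1f"%(np.hypot(*P),np.degrees(np.arctan2(P[1],P[0]))%360))
# tab top centre in scene, expected z .118 : corners in crop
P=[plane(s,(290+(u-396)/4,220+(v-300)/4),.118) for u,v in[(514,455),(604,431),(525,466) ,(605,445)]];print(np.round(P,4),np.mean(P,0))
```

```text
222 230 71 0.177 r 0.0197 ang 212.8
222 230 71 0.1715 r 0.0198 ang 217.6
228 222 97 0.177 r 0.0202 ang 203.9
228 222 97 0.1715 r 0.0200 ang 208.5
234 217 144 0.177 r 0.0213 ang 197.5
234 217 144 0.1715 r 0.0210 ang 201.8
240 216 151 0.177 r 0.0231 ang 195.6
240 216 151 0.1715 r 0.0227 ang 199.5
246 213 116 0.177 r 0.0247 ang 192.1
246 213 116 0.1715 r 0.0243 ang 195.7
252 212 149 0.177 r 0.0265 ang 189.9
252 212 149 0.1715 r 0.0260 ang 193.3
258 212 168 0.177 r 0.0284 ang 189.4
258 212 168 0.1715 r 0.0278 ang 192.5
264 213 162 0.177 r 0.0303 ang 189.3
264 213 162 0.1715 r 0.0298 ang 192.2
270 214 126 0.177 r 0.0322 ang 189.0
270 214 126 0.1715 r 0.0317 ang 191.8
276 221 66 0.177 r 0.0345 ang 192.1
276 221 66 0.1715 r 0.0341 ang 194.6
[[0.6212 0.1464 0.118 ]
 [0.5873 0.1756 0.118 ]
 [0.6244 0.1539 0.118 ]
 [0.5947 0.1799 0.118 ]] [0.60690418 0.16395925 0.118     ]
```

Run:
```python
from h import *
d=pickle.load(open("v1.pkl","rb"));t=d["top"]
im=crop(t,450,203,36,40,14); im=cv2.convertScaleAbs(im,alpha=1.5)
cv2.imwrite("pics/c4.png",im)
```

```text
(no output)
```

View pics/c4.png

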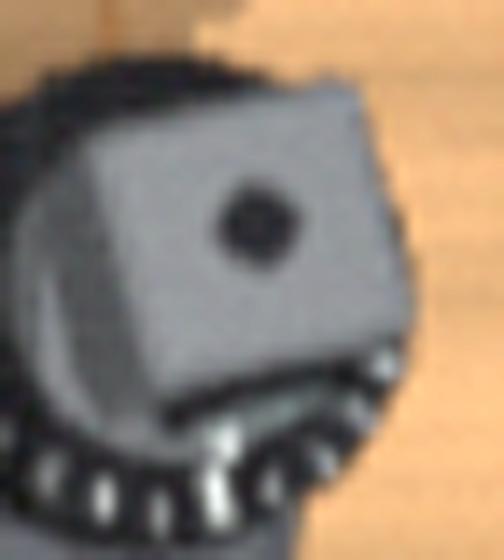

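The pointer at crop (225,440) meets the long mark at (215,495), and the cube edges give a pan of about 1 to 2°, inside the tolerance. I go on to the cassette.

>>> send_rows:
  deltas:
    - [0,0.05,-0.004,0,-0.08]
    - [0,0.1,-0.008,0,-0.16]
    - [0,0.15,-0.012,0.05,-0.24]
    - [0,0.2,-0.016,0.1,-0.32]
    - [0,0.251,-0.02,0.2,-0.4]
    - [0,0.251,-0.024,0.3,-0.486]
    - [0,0.251,-0.024,0.4,-0.486]
    - [0,0.251,-0.024,0.5,-0.486]
    - [0,0.251,-0.024,0.6,-0.486]
    - [0,0.251,-0.024,0.6,-0.486]

```text
time_s: 11.3
tcp_pos: [0.6052, 0.1562, 0.1998]
ee_rot: [0.33, 0.944, -0.001, -0.001]
ft_force: [-0.5, 0.0, -0.6]
finger_gap: 0.0852
grip_force: 0.0
```

```bash
python3 -c "
from h import *
goto([.606,.158,.092],52)"
```

```text
t 11.3 tcp [0.6052 0.1562 0.1998] yaw 51.5 q6 0.93 gap 0.0852 F [-0.5  0.  -0.6]
shift [0.002 0.015 0.719] turn -0.006
```

>>> send_rows:
  deltas:
    - [0,0.002,0.01,0.09,0]
    - [0,0.002,0.01,0.18,0]
    - [0,0.002,0.01,0.27,0]
    - [0,0.002,0.01,0.36,0]
    - [0,0.002,0.01,0.45,0]
    - [0,0.002,0.01,0.54,0]
    - [0,0.002,0.01,0.62,0]
    - [0,0.002,0.01,0.68,0]
    - [0,0.002,0.01,0.71,0]
    - [0,0.002,0.01,0.71,0]

```text
time_s: 12.3
tcp_pos: [0.6069, 0.158, 0.0949]
ee_rot: [0.329, 0.944, -0.0, -0.0]
ft_force: [0.0, -0.8, 1.8]
finger_gap: 0.0853
grip_force: 0.0
```

>>> send_rows:
  deltas:
    - [0.3,0,0,0,0]
    - [0.5,0,0,0,0]
    - [0.7,0,0,0,0]
    - [0.8,0,0,0,0]
    - [0.9,0,0,0,0]
    - [1,0,0,0,0]
    - [1,0,0,0,0]
    - [1,0,0,0,0]
    - [1,0,0,0,0]
    - [1,0,0,0,0]
  grip_force: 30

```text
time_s: 13.3
tcp_pos: [0.6071, 0.1581, 0.0953]
ee_rot: [0.328, 0.945, -0.0, 0.0]
ft_force: [0.0, 0.6, 1.3]
finger_gap: 0.0115
grip_force: 34.6
```

>>> send_rows:
  deltas:
    - [1,0,0,-0.05,0]
    - [1,0,0,-0.12,0]
    - [1,0,0,-0.22,0]
    - [1,0,0,-0.34,0]
    - [1,0,0,-0.46,0]
    - [1,0,0,-0.58,0]
    - [1,0,0,-0.7,0]
    - [1,0,0,-0.82,0]
    - [1,0,0,-0.94,0]
    - [1,0,0,-1,0]
  grip_force: 45

```text
time_s: 14.3
tcp_pos: [0.6075, 0.1582, 0.2477]
ee_rot: [0.328, 0.945, 0.001, 0.001]
ft_force: [1.5, 0.8, -1.0]
finger_gap: 0.0116
grip_force: 45.9
```

```bash
python3 -c "
from h import *
goto([.4263,-.2307,.2515],12.7)"
```

```text
t 14.3 tcp [0.6075 0.1582 0.2477] yaw 51.6 q6 0.92 gap 0.0116 F [ 1.5  0.8 -1. ]
shift [-0.662 -2.783 -0.03 ] turn 0.433
```

>>> send_rows:
  deltas:
    - [1,-0.01,-0.05,0,0]
    - [1,-0.03,-0.13,0,0]
    - [1,-0.05,-0.23,0,0]
    - [1,-0.08,-0.33,0,0]
    - [1,-0.1,-0.43,0,0]
    - [1,-0.12,-0.53,0,0]
    - [1,-0.15,-0.63,0,0]
    - [1,-0.17,-0.73,0,0]
    - [1,-0.2,-0.83,0,0]
    - [1,-0.22,-0.93,0,0]

```text
time_s: 15.3
tcp_pos: [0.5459, 0.027, 0.2453]
ee_rot: [0.329, 0.944, -0.0, 0.0]
ft_force: [1.3, -0.7, -1.7]
finger_gap: 0.011
grip_force: 45.8
```

>>> send_rows:
  deltas:
    - [1,-0.02,-0.09,0,0.02]
    - [1,-0.04,-0.18,0,0.05]
    - [1,-0.06,-0.27,0,0.09]
    - [1,-0.09,-0.36,0,0.14]
    - [1,-0.11,-0.45,0,0.19]
    - [1,-0.13,-0.55,0,0.24]
    - [1,-0.15,-0.65,0,0.29]
    - [1,-0.17,-0.75,0,0.34]
    - [1,-0.2,-0.84,0,0.39]
    - [1,-0.22,-0.93,0,0.433]

```text
time_s: 16.3
tcp_pos: [0.4852, -0.1026, 0.2453]
ee_rot: [0.627, 0.779, 0.0, 0.0]
ft_force: [0.2, -0.6, -1.5]
finger_gap: 0.0108
grip_force: 45.8
```

```bash
python3 -c "
from h import *
goto([.4263,-.2307,.2515],12.7)"
```

```text
t 16.3 tcp [ 0.4852 -0.1026  0.2453] yaw 12.4 q6 1.15 gap 0.0108 F [ 0.2 -0.6 -1.5]
shift [-0.75  -0.566 -0.041] turn -0.004
```

>>> send_rows:
  deltas:
    - [1,-0.09,-0.07,-0.005,0]
    - [1,-0.18,-0.14,-0.01,0]
    - [1,-0.27,-0.21,-0.015,0]
    - [1,-0.37,-0.28,-0.02,0]
    - [1,-0.47,-0.35,-0.025,0]
    - [1,-0.56,-0.42,-0.03,0]
    - [1,-0.64,-0.48,-0.035,0]
    - [1,-0.7,-0.53,-0.04,0]
    - [1,-0.74,-0.56,-0.041,0]
    - [1,-0.75,-0.566,-0.041,0]

```text
time_s: 17.3
tcp_pos: [0.4272, -0.2306, 0.2515]
ee_rot: [0.625, 0.78, -0.0, 0.0]
ft_force: [0.1, 0.9, -1.0]
finger_gap: 0.0111
grip_force: 45.8
```

Run:
```python
from h import *
from bench import camera
goto([.4263,-.2307,.2515],12.7)
s=camera("scene");t=camera("top")
pickle.dump({"scene":s,"top":t},open("v2.pkl","wb"))
cv2.imwrite("pics/c5.png",np.hstack([crop(t,420,190,100,140,4),crop(s,120,80,100,140,4)]))
```

```text
t 17.3 tcp [ 0.4272 -0.2306  0.2515] yaw 12.6 q6 0.86 gap 0.0111 F [ 0.1  0.9 -1. ]
shift [ 0.001 -0.006 -0.   ] turn -0.001
```

View pics/c5.png

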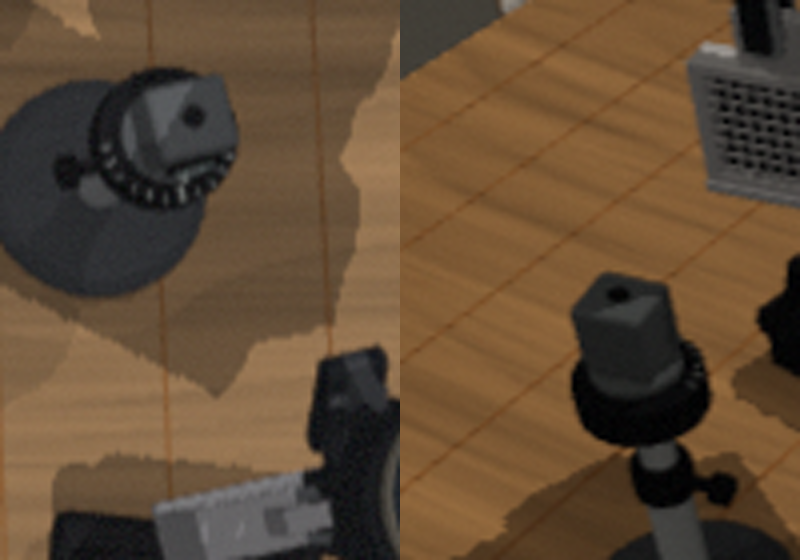

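The cassette hangs upright facing the camera, and its mesh corner is at scene (195,95). I overlay the expected frame corners to verify its pose.

Run:
```python
from h import *
d=pickle.load(open("v2.pkl","rb"));s=d["scene"].copy();t=d["top"].copy()
a=np.radians(12.7);n=np.array([np.cos(a),np.sin(a),0]);w=np.array([-n[1],n[0],0]);c=np.array([.4268,-.2306,.2005])
P=[c+.012*n+u*w+np.array([0,0,v]) for u in(-.05,.05) for v in(-.04,.04)]
L=np.array([.6058,-.1903,.2005])-.022*n
ims=[]
for cam,sc in((s,(180,60)),(t,(450,240))):
    im=crop(cam,*sc,100,110,4)
    for p in proj(cam,P): cv2.circle(im,tuple(int(round(x)) for x in (p-sc)*4+1.5),3,(0,0,255),-1)
    ims.append(im)
cv2.imwrite("pics/c6.png",np.hstack(ims))
```

```text
(no output)
```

View pics/c6.png

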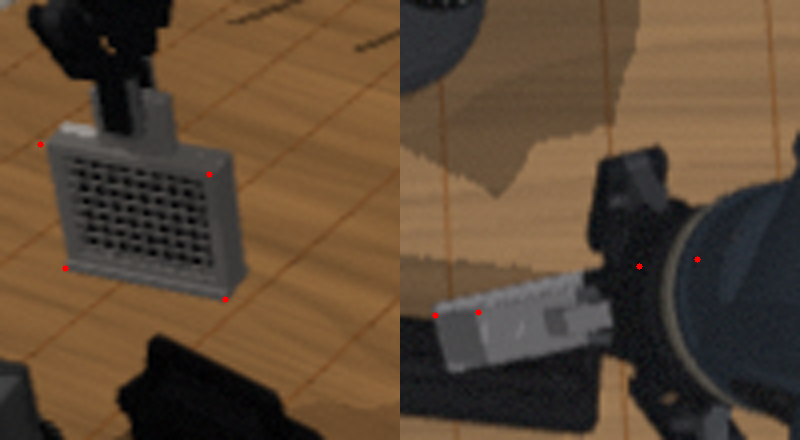

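The frame corners match the prediction to about 2 mm, for example (68,268) against (66,268). I let it settle for one call, then hand in.

>>> send_rows:
  deltas:
    - [1,0,0,0,0]
    - [1,0,0,0,0]
    - [1,0,0,0,0]
    - [1,0,0,0,0]
    - [1,0,0,0,0]
    - [1,0,0,0,0]
    - [1,0,0,0,0]
    - [1,0,0,0,0]
    - [1,0,0,0,0]
    - [1,0,0,0,0]

```text
time_s: 18.4
tcp_pos: [0.4275, -0.2301, 0.2514]
ee_rot: [0.625, 0.781, -0.0, 0.0]
ft_force: [-0.4, 0.5, -1.4]
finger_gap: 0.011
grip_force: 45.8
```

```bash
python3 -c "
from bench import ctrl
print(ctrl.hand_in())"
```

```text
the job is handed in; nothing more can be done
None
```

I handed the job in at 18.4 s, with no verdict returned: by my measurements the camera is 1 to 2° from zero, and the cassette is held still, upright and mesh to the lens, about 15 cm in front of it.

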